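# Find the stamped parts crate and push it to the dispatch line

### The job

One of the two blue parts crates has a red stamp on its underside. Without picking anything up, push each crate over towards the robot with the fingers, so that both lie on their near faces with their undersides showing to the far side of the table; then push the stamped crate, still lying, away from the robot until its underside stands over the yellow dispatch line and not past it. Leave the other crate lying short of the line and do not disturb the other things on the bench.

Things in the scene. Friction and masses are not known exactly. Their poses are not given: they have to be found in the camera images.
- crate_stamped: Closed blue parts crate, black lid: 64 mm deep (its x), 120 wide (its y), 120 high, 0.3 to 0.6 kg. Starts upright; origin: centre of its underside; z points to the lid, -x is the face nearest the robot. In the middle of its white underside is a red stamp: 48 mm ring with a disc inside. Seen from elsewhere the two crates are alike.
- crate_plain: Closed blue parts crate, black lid: 64 mm deep (its x), 120 wide (its y), 120 high, 0.3 to 0.6 kg. Starts upright; origin: centre of its underside; z points to the lid, -x is the face nearest the robot. Its white underside is plain. Seen from elsewhere the two crates are alike.
- crate_stamped_toe (a point): Stamped crate. Middle of the lower near edge (32 mm along -x from the origin), over which it tips; on the mat both upright and lying. Pushed towards the robot on its far face, above 90 mm height, it tips and from about 28 degrees falls onto its near face; pushed low it slides.
- crate_plain_toe (a point): Plain crate. Middle of the lower near edge (32 mm along -x from the origin), over which it tips; on the mat both upright and lying. It tips in the same way. A lying crate is 120 mm deep, 120 wide, 64 high, lid towards the robot, and slides when pushed low on the lid.
- line: The dispatch line: a straight band of yellow tape flat on the mat beyond the crates, 40 mm wide (its x, pointing away from the robot), 640 mm long (its y), 1 mm thick, no obstacle. Origin: its centre, on the mat. The mat under the work is fixed 2 mm non-slip rubber, top at z = 2 mm.
- tip_jar: Bystander: small jar, 36 mm across, 70 mm high, upright between the two crates. Origin: centre of its foot.
- hammer: Bystander: hammer lying far to the left, about 260 mm long. Origin: middle of its underside.
- brush: Bystander: brush lying far to the left, about 200 mm long. Origin: middle of its underside.
- wrench: Bystander: wrench lying beyond the yellow line, about 160 mm long. Origin: middle of its underside.
- mug: Bystander: white mug, 80 mm across, 90 mm high, near right. Origin: centre of its foot.
- workpiece: Bystander: L-shaped welding practice piece, green base 100 x 160 mm, blue upright plate 86 mm high, far to the right. Origin: centre of its underside.
- glasses: Bystander: safety glasses standing near left, 130 mm wide, 120 mm deep, 41 mm high. Origin: on the table under the middle of the lenses.
There are look-alikes about, which are no part of the job. Leave any turquoise look-alike of the crate_stamped alone.

How it is judged:
On the way, in this order (a step that is already met when the one before it is completed fails the run):
1. both crates lie on their near faces, undersides facing away from the robot (angle between crate_stamped's own z axis and vertical between 1.42 and 1.72 rad and height (world z) of each of crate_stamped_toe, crate_plain_toe below 0.016 m and angle between crate_plain's own z axis and vertical between 1.42 and 1.72 rad), for 0.2 s.
2. the underside of the stamped crate stands over the yellow line (angle between crate_stamped's own z axis and vertical between 1.42 and 1.72 rad and height (world z) of crate_stamped_toe below 0.016 m and x of crate_stamped in the frame of line between -0.02 and 0.02 m and y of crate_stamped in the frame of line between -0.32 and 0.32 m), for 0.2 s.
At the end, for the whole second after the job is handed in: Both crates lie at rest on their near faces (within about 8 degrees). The middle of the stamped crate's underside is over the yellow band (within 20 mm of its centre line, and between its ends); the middle of the plain crate's underside is short of the band's near edge (all of step 2 and linear speed of each of crate_stamped, crate_plain below 0.02 m/s and angular speed of each of crate_stamped, crate_plain below 0.1 rad/s and angle between crate_plain's own z axis and vertical between 1.42 and 1.72 rad and height (world z) of crate_plain_toe below 0.016 m and x of crate_plain in the frame of line below -0.02 m); the robot touches nothing.
It fails at once if a crate is lifted (its tipping edge more than 30 mm above the table top) (height (world z) of any of crate_stamped_toe, crate_plain_toe above 0.03 m).
It fails at once if a bystander is moved more than 30 mm (distance of any of tip_jar, hammer, brush, wrench, mug, workpiece, glasses from where it was at the start of the episode above 0.03 m).
It also fails if it takes over 56 s, if anything falls off the work surface, if the arm or the gripper's body presses on something with over 40 N, if the wrist force passes 120 N, or if a joint passes its speed limit or range.

### The arm

A 7-joint arm with a two-finger parallel gripper is mounted at the origin on the work surface. World frame = base frame: x ahead of the robot, y to its left, z up, the work surface at z = 0. Lengths are in m, angles in rad, forces in N, time in s.
With the tool pointing down it reaches from about 0.425 to 0.825 m from the base axis. Payload 3.6 kg.
Tool frame: the origin (TCP) lies midway between the tips of the shut fingers; the grasp point (between the pads) lies 19 mm behind it (env.grasp_offset is the distance from the TCP to the grasp point, in m); z points along the fingers, y is the line along which they close (so a half turn about z gives the same grasp; the last joint's range is limited). The gripper opens to 93 mm and grips with 3 to 60 N. Pads are 15 mm wide; open, the fingers measure 128 mm over their backs; the gripper's body (75 mm by 188 mm) begins 65 mm behind the grasp point.
Start: joints at [1.079, 0.615, -0.013, 1.423, 0.008, 1.103, -0.04], TCP at [0.291, -0.581, 0.219] pointing down, gripper open.
Joint ranges: [-3.12, 3.12], [-0.3, 2.06], [-1.34, 1.32], [0.26, 2.42], [-1.36, 4.5], [0.01, 1.98], [-2.84, 2.84]. Speed limits (rad/s): [2.79, 2.79, 3.14, 3.14, 3.14, 3.14, 3.14].

### API

Orientations are given as a unit quaternion [x, y, z, w].
In Python, from workcell import env gives the robot as it stands.
- The arm moves only by the shell command python3 -m creep 'ROWS' [OPENING]. ROWS is JSON, a list of rows, each an object of numbers: "dx", "dy", "dz": the shift along the world's x, y, z in m; "ax", "ay", "az": the turn, a rotation vector about the world's x, y, z in degrees. A call has exactly 5 rows; each row is the pose to reach, as a shift and turn from the pose commanded when the call began; what a row does not reach only later rows make up. A row lasts 1/10 s, in which the tool goes at most 50 mm and 8.59 degrees, less where a joint would pass 70% of its speed; a pose out of reach is approached as far as the arm can. A call with a gripper value outside its range is refused whole. OPENING is the finger opening in m, from 0 to 0.093, set as the call begins (- or left out, the last holds). The fingers move at their own pace and stop on an object; the grip force is fixed at half the most. Time passes only in rows, so rows that repeat a pose let the fingers close, or fill a call up. It gives the time, the measured TCP pose, the force, the opening and the grip force at its end, in the units of the state.
- env.sense(): the state, without advancing time (a new reading comes with each control period).
- env.capture(name): name is "scene" or "top" or "wrist"; returns a dict with "frame" (420x560x3 uint8, blue, green, red), "fx", "fy", "cx", "cy" (pixels), "k1" (the pictures are not rectified: a ray, as slopes to the right and down, at radius r is drawn at 1 + k1 r^2 times it, then the intrinsics apply), "T" (4x4, takes a point from camera to world coordinates). Camera axes: x right, y up, looking along -z (the intrinsics and any distortion apply to the point x, -y, -z); pixel columns grow to the right and rows downward; lengths in m; the calibration is good to about 2 mm. A picture is of the moment at which its call begins. There is no depth.
- env.finish_job(): hands the job in; it is judged then, once.
The state is a dict: "time": time; "joint_positions": joint angles; "qd": joint speeds; "joint_torque": joint torques, N m; "position": TCP position; "ee_rot": TCP orientation; "contact_force": force on the tool from outside, world axes, zero at the start; "ft_torque": the same for the moment, N m; "grip_width": opening from 0.0 (shut) to 1.0 (fully open); "grip_force": force on a finger pad.
Only numpy, scipy, OpenCV 4.12 (cv2) and the standard library are available. Lean on these libraries where they do the work, as an engineer would, in place of code of your own. Each camera call takes 0.05 s, during which the arm holds its last target. There are 200 camera calls.

## Working session

There is one attempt and no reset: what is moved stays moved. The work goes in short steps, Python scripts to look and compute and a shell command to move; the robot and the scene stay as the last step left them, time stands still between calls to the robot, and variables do not carry over. Pictures are saved under pics/ and viewed, at most 10 in all, crops included, and the job is handed in when it is done.

```bash
ls; mkdir -p pics; python3 - <<'E'
from workcell import env
import cv2,numpy as np
for n in("scene","top"):
    c=env.capture(n); cv2.imwrite(f"pics/{n}0.png",c["frame"]); print(n,c["fx"],c["cx"],c["cy"],c["k1"],np.round(c["T"],3).tolist())
s=env.sense(); print(s["time"],s["position"],s["ee_rot"],s["contact_force"],s["grip_width"])
E
```

```text
pics
scene 488.6020077594845 280.88202843598054 208.30094169173034 -0.16235146072987552 [[-0.662, -0.557, 0.501, 1.212], [0.749, -0.491, 0.445, 0.652], [-0.002, 0.67, 0.742, 1.051], [0.0, 0.0, 0.0, 1.0]]
top 382.54008331972653 282.60904913471165 209.80277540859868 -0.0066713945386370705 [[-0.002, 0.982, -0.189, 0.305], [-1.0, -0.001, 0.004, 0.037], [0.004, 0.189, 0.982, 1.3], [0.0, 0.0, 0.0, 1.0]]
0.1 [ 0.29105883 -0.58040174  0.21759601] [ 9.73111688e-01  2.30330855e-01 -2.77957660e-04 -1.12388981e-03] [ 0.48551266 -0.80522776 -0.09762954] 0.9979139311838483
```

View pics/scene0.png

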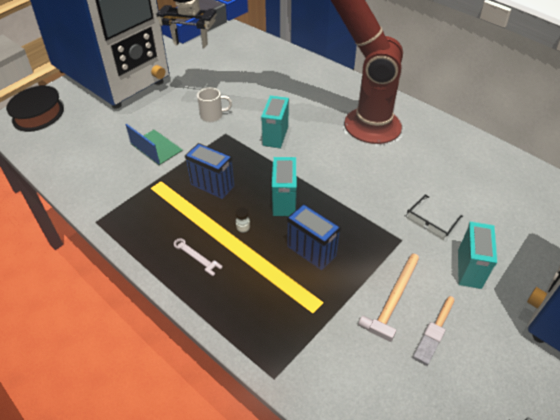

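View pics/top0.png

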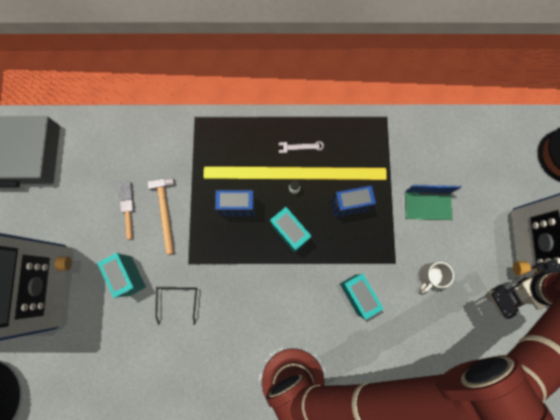

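The scene view shows two blue crates at (210,170) and (314,236), with turquoise look-alikes at (275,122), (285,187) and (478,255). In the top view the blue crates are at (235,201) and (355,199), the jar at (294,188) and the line along row 173. The turquoise ones are at (290,229), (363,296) and (118,275). Only the two blue ones on the mat fit the description. Next I measure them and make one enlarged crop.

```bash
cat > h.py <<'E'
from workcell import env
import cv2,numpy as np
def ray(c,uv,z):
    uv=np.float64(uv).reshape(-1,1,2)
    K=np.array([[c["fx"],0,c["cx"]],[0,c["fy"],c["cy"]],[0,0,1]])
    p=cv2.undistortPoints(uv,K,np.array([c["k1"],0,0,0,0.])).reshape(-1,2)
    d=np.c_[p[:,0],-p[:,1],-np.ones(len(p))]@c["T"][:3,:3].T
    o=c["T"][:3,3]; return o+d*((z-o[2])/d[:,2])[:,None]
def comps(m,amin):
    n,l,s,ce=cv2.connectedComponentsWithStats(m.astype(np.uint8))
    return [(s[i],ce[i],l==i) for i in range(1,n) if s[i,4]>=amin]
E
python3 - <<'E'
from h import *
c=env.capture("top"); f=c["frame"]; c["T"]=np.array(c["T"])
hsv=cv2.cvtColor(f,cv2.COLOR_BGR2HSV); H,S,V=cv2.split(hsv)
y=(H>22)&(H<35)&(S>150)&(V>120)
for s,ce,m in comps(y,300):
    v,u=np.nonzero(m); P=ray(c,np.c_[u,v],.003)[:,:2]; print("line",s,np.round(cv2.boxPoints(cv2.minAreaRect(P.astype(np.float32))),4).tolist())
b=(H>105)&(H<130)&(S>120)&(V>50)
for s,ce,m in comps(b,60):
    v,u=np.nonzero(m); print("blue",s,ce.round(1)); 
    cs,_=cv2.findContours(m.astype(np.uint8),cv2.RETR_CCOMP,2)
    P=ray(c,np.c_[u,v],.122)[:,:2]; r=cv2.minAreaRect(P.astype(np.float32)); print(np.round(cv2.boxPoints(r),4).tolist(),np.round(r[1],3))
t=(H>78)&(H<98)&(S>100)&(V>60)
for s,ce,m in comps(t,100): print("turq",s,ray(c,[ce],.1).round(3))
for n,p,z in(("jar",(294,188),.07),("jarfoot",(294,192),.0),("wr",(300,147),.01)): print(n,ray(c,[p],z).round(3))
cv2.imwrite("pics/crop.png",cv2.resize(f[140:280,190:400],None,fx=3.8,fy=3.8,interpolation=cv2.INTER_CUBIC))
E
```

```text
line [ 203  166  184   14 2301] [[0.6632999777793884, -0.33309999108314514], [0.708899974822998, -0.3334999978542328], [0.714900016784668, 0.31150001287460327], [0.6693000197410583, 0.31189998984336853]]
blue [336 186  40  25 318] [355.6 198.5]
[[0.5282999873161316, -0.1459999978542328], [0.5496000051498413, -0.26269999146461487], [0.6136000156402588, -0.25099998712539673], [0.5922999978065491, -0.13429999351501465]] [0.065 0.119]
blue [409 186  50   6 250] [432.6 188.5]
[[0.5925999879837036, -0.5260999798774719], [0.609000027179718, -0.5260999798774719], [0.609000027179718, -0.36910000443458557], [0.5927000045776367, -0.36899998784065247]] [0.157 0.016]
blue [215 190  38  20 285] [234.1 199.9]
[[0.535099983215332, 0.1282999962568283], [0.5964000225067139, 0.1281999945640564], [0.5964999794960022, 0.24500000476837158], [0.5351999998092651, 0.2451000064611435]] [0.117 0.061]
turq [269 206  43  45 587] [[0.476 0.009 0.1  ]]
turq [ 97 253  47  45 800] [[0.332 0.529 0.1  ]]
turq [341 274  42  46 616] [[ 0.266 -0.206  0.1  ]]
jar [[ 0.616 -0.006  0.07 ]]
jarfoot [[ 0.619 -0.008  0.   ]]
wr [[ 0.781 -0.03   0.01 ]]
```

View pics/crop.png

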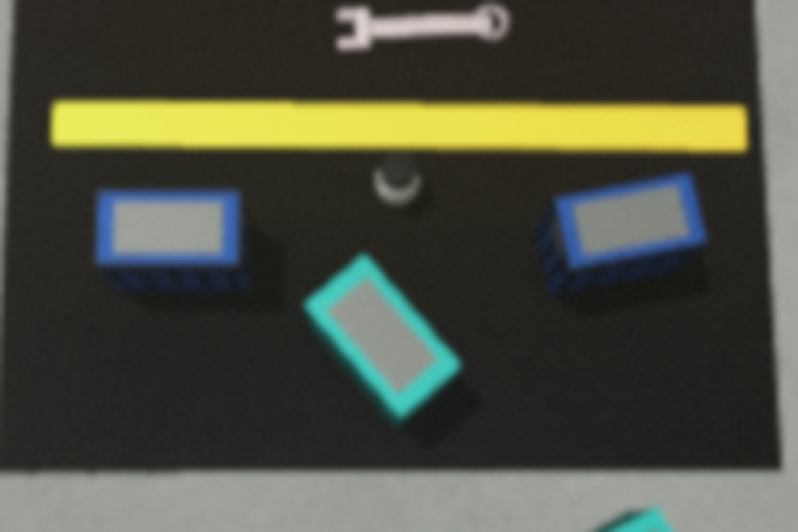

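The crop confirms the two blue crates, outlined at crop (168,228) and (632,222). Each lid measures about 64 x 120 mm, as described, while the one at (382,337) is turquoise. Left crate: centre (0.566, 0.187), yaw about 0. Right crate: centre (0.571, -0.198), yaw about 10 degrees. Line: x ≈ 0.6865 + 0.009·y. I'll tip the right crate first.

```bash
python3 -m creep '[{"dx":0.03,"dy":0.035,"az":-2},{"dx":0.06,"dy":0.07,"az":-4},{"dx":0.09,"dy":0.105,"az":-6},{"dx":0.12,"dy":0.14,"az":-8},{"dx":0.15,"dy":0.17,"az":-10}]' 0.06; python3 -m creep '[{"dx":0.03,"dy":0.035,"az":-1},{"dx":0.06,"dy":0.07,"az":-2},{"dx":0.09,"dy":0.105,"az":-4},{"dx":0.12,"dy":0.14,"az":-5},{"dx":0.15,"dy":0.17,"az":-6}]'; python3 -m creep '[{"dx":0.025,"dy":0.025},{"dx":0.05,"dy":0.05},{"dx":0.05,"dy":0.05},{"dx":0.05,"dy":0.05},{"dx":0.05,"dy":0.05}]'
```

```text
$[0]: bad value
$[0]: bad value
$[0]: bad value
```

```bash
python3 -m creep '[{"dx":0.03,"dy":0.035,"dz":0,"ax":0,"ay":0,"az":-2},{"dx":0.06,"dy":0.07,"dz":0,"ax":0,"ay":0,"az":-4},{"dx":0.09,"dy":0.105,"dz":0,"ax":0,"ay":0,"az":-6},{"dx":0.12,"dy":0.14,"dz":0,"ax":0,"ay":0,"az":-8},{"dx":0.15,"dy":0.17,"dz":0,"ax":0,"ay":0,"az":-10}]' 0.06
```

```text
time: 0.65
position: [0.4424, -0.4087, 0.2184]
ee_rot: [0.99, 0.144, -0.0, -0.001]
contact_force: [-0.2, -1.0, -0.6]
grip_width: 0.657
grip_force: 0.0
```

```bash
python3 -m creep '[{"dx":0.03,"dy":0.035,"dz":0,"ax":0,"ay":0,"az":-1},{"dx":0.06,"dy":0.07,"dz":0,"ax":0,"ay":0,"az":-2},{"dx":0.09,"dy":0.105,"dz":0,"ax":0,"ay":0,"az":-4},{"dx":0.12,"dy":0.14,"dz":0,"ax":0,"ay":0,"az":-5},{"dx":0.15,"dy":0.17,"dz":0,"ax":0,"ay":0,"az":-6}]'; python3 -m creep '[{"dx":0.025,"dy":0.025,"dz":0,"ax":0,"ay":0,"az":0},{"dx":0.045,"dy":0.05,"dz":0,"ax":0,"ay":0,"az":0},{"dx":0.045,"dy":0.052,"dz":0,"ax":0,"ay":0,"az":0},{"dx":0.045,"dy":0.052,"dz":0,"ax":0,"ay":0,"az":0},{"dx":0.045,"dy":0.052,"dz":0,"ax":0,"ay":0,"az":0}]'
```

```text
time: 1.15
position: [0.5924, -0.2384, 0.2184]
ee_rot: [0.996, 0.093, -0.0, -0.001]
contact_force: [1.0, -0.6, -0.4]
grip_width: 0.644
grip_force: 0.0
time: 1.65
position: [0.6351, -0.1911, 0.2185]
ee_rot: [0.996, 0.091, -0.001, 0.001]
contact_force: [-0.3, -0.4, -0.5]
grip_width: 0.643
grip_force: 0.0
```

```bash
python3 -m creep '[{"dx":0,"dy":0,"dz":-0.03,"ax":0,"ay":0,"az":0},{"dx":0,"dy":0,"dz":-0.06,"ax":0,"ay":0,"az":0},{"dx":0,"dy":0,"dz":-0.09,"ax":0,"ay":0,"az":0},{"dx":0,"dy":0,"dz":-0.11,"ax":0,"ay":0,"az":0},{"dx":0,"dy":0,"dz":-0.11,"ax":0,"ay":0,"az":0}]'; python3 -m creep '[{"dx":-0.008,"dy":-0.001,"dz":0,"ax":0,"ay":0,"az":0},{"dx":-0.016,"dy":-0.003,"dz":0,"ax":0,"ay":0,"az":0},{"dx":-0.024,"dy":-0.004,"dz":0,"ax":0,"ay":0,"az":0},{"dx":-0.03,"dy":-0.005,"dz":0,"ax":0,"ay":0,"az":0},{"dx":-0.036,"dy":-0.006,"dz":0,"ax":0,"ay":0,"az":0}]'
```

```text
time: 2.15
position: [0.6327, -0.1907, 0.1054]
ee_rot: [0.996, 0.091, -0.004, -0.001]
contact_force: [0.5, -0.2, -0.6]
grip_width: 0.647
grip_force: 0.0
time: 2.65
position: [0.6016, -0.1953, 0.1103]
ee_rot: [0.996, 0.093, 0.002, 0.001]
contact_force: [1.9, 0.0, 1.7]
grip_width: 0.644
grip_force: 1.0
```

```bash
python3 - <<'E'
from h import *
c=env.capture("scene"); cv2.imwrite("pics/s1.png",c["frame"])
E
```

```text
(no output)
```

View pics/s1.png

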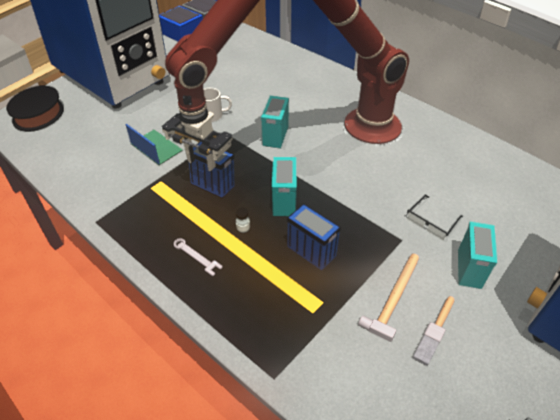

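Fingers have just met the right crate's far face (hand at (200,140)), with nothing else disturbed. I keep pushing.

```bash
python3 -m creep '[{"dx":-0.006,"dy":-0.001,"dz":0,"ax":0,"ay":0,"az":0},{"dx":-0.012,"dy":-0.002,"dz":0,"ax":0,"ay":0,"az":0},{"dx":-0.018,"dy":-0.003,"dz":0,"ax":0,"ay":0,"az":0},{"dx":-0.024,"dy":-0.004,"dz":0,"ax":0,"ay":0,"az":0},{"dx":-0.030,"dy":-0.005,"dz":0,"ax":0,"ay":0,"az":0}]'; python3 -m creep '[{"dx":-0.006,"dy":-0.001,"dz":0,"ax":0,"ay":0,"az":0},{"dx":-0.012,"dy":-0.002,"dz":0,"ax":0,"ay":0,"az":0},{"dx":-0.018,"dy":-0.003,"dz":0,"ax":0,"ay":0,"az":0},{"dx":-0.024,"dy":-0.004,"dz":0,"ax":0,"ay":0,"az":0},{"dx":-0.024,"dy":-0.004,"dz":0,"ax":0,"ay":0,"az":0}]'
python3 - <<'E'
from h import *
c=env.capture("scene"); cv2.imwrite("pics/s2.png",c["frame"][80:320,120:420])
E
```

```text
time: 3.2
position: [0.5689, -0.2001, 0.1082]
ee_rot: [0.996, 0.093, -0.001, -0.0]
contact_force: [0.6, 0.1, 1.0]
grip_width: 0.643
grip_force: 0.2
time: 3.7
position: [0.5452, -0.2044, 0.1086]
ee_rot: [0.996, 0.092, -0.001, -0.0]
contact_force: [-1.1, -0.7, 0.0]
grip_width: 0.647
grip_force: 0.0
```

View pics/s2.png

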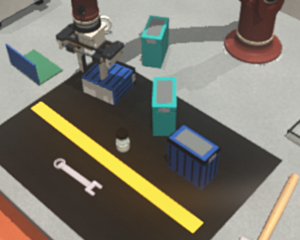

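The right crate has gone over under the hand (crop (107,83)) and contact force is nil. I raise the tool and cross to the left crate.

```bash
python3 -m creep '[{"dx":0,"dy":0,"dz":0.03,"ax":0,"ay":0,"az":0},{"dx":0,"dy":0,"dz":0.06,"ax":0,"ay":0,"az":0},{"dx":0,"dy":0,"dz":0.09,"ax":0,"ay":0,"az":0},{"dx":0,"dy":0,"dz":0.11,"ax":0,"ay":0,"az":0},{"dx":0.02,"dy":0.03,"dz":0.11,"ax":0,"ay":0,"az":0}]'; python3 -m creep '[{"dx":0.01,"dy":0.04,"dz":0,"ax":0,"ay":0,"az":-1},{"dx":0.02,"dy":0.08,"dz":0,"ax":0,"ay":0,"az":-3},{"dx":0.03,"dy":0.12,"dz":0,"ax":0,"ay":0,"az":-5},{"dx":0.04,"dy":0.16,"dz":0,"ax":0,"ay":0,"az":-7},{"dx":0.05,"dy":0.20,"dz":0,"ax":0,"ay":0,"az":-8}]';  python3 -m creep '[{"dx":0.01,"dy":0.04,"dz":0,"ax":0,"ay":0,"az":-1},{"dx":0.02,"dy":0.08,"dz":0,"ax":0,"ay":0,"az":-2},{"dx":0.02,"dy":0.12,"dz":0,"ax":0,"ay":0,"az":-2.4},{"dx":0.02,"dy":0.161,"dz":0,"ax":0,"ay":0,"az":-2.4},{"dx":0.02,"dy":0.161,"dz":0,"ax":0,"ay":0,"az":-2.4}]'
python3 - <<'E'
from h import *
c=env.capture("scene"); cv2.imwrite("pics/s3.png",cv2.resize(c["frame"][80:320,120:420],None,fx=2,fy=2))
E
```

```text
time: 4.25
position: [0.5661, -0.181, 0.2227]
ee_rot: [0.996, 0.087, 0.002, 0.004]
contact_force: [0.7, -0.5, 0.4]
grip_width: 0.646
grip_force: 0.0
time: 4.75
position: [0.6168, 0.028, 0.2187]
ee_rot: [1.0, 0.023, 0.0, -0.0]
contact_force: [-0.6, 0.5, -0.1]
grip_width: 0.645
grip_force: 0.0
time: 5.25
position: [0.6344, 0.1979, 0.2179]
ee_rot: [1.0, 0.009, -0.001, -0.004]
contact_force: [0.2, 1.0, 0.9]
grip_width: 0.647
grip_force: 0.0
```

View pics/s3.png

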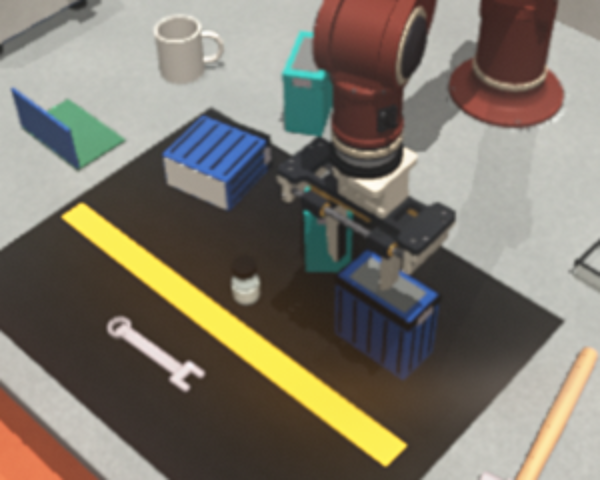

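The right crate lies with a plain white underside (crop (197,183)), so the left one is the stamped one. I lower behind it and tip it the same way.

```bash
python3 -m creep '[{"dx":0,"dy":-0.004,"dz":-0.03,"ax":0,"ay":0,"az":0},{"dx":0,"dy":-0.004,"dz":-0.06,"ax":0,"ay":0,"az":0},{"dx":0,"dy":-0.004,"dz":-0.09,"ax":0,"ay":0,"az":0},{"dx":0,"dy":-0.004,"dz":-0.11,"ax":0,"ay":0,"az":0},{"dx":0,"dy":-0.004,"dz":-0.11,"ax":0,"ay":0,"az":0}]'; python3 -m creep '[{"dx":-0.008,"dy":0,"dz":0,"ax":0,"ay":0,"az":0},{"dx":-0.016,"dy":0,"dz":0,"ax":0,"ay":0,"az":0},{"dx":-0.024,"dy":0,"dz":0,"ax":0,"ay":0,"az":0},{"dx":-0.03,"dy":0,"dz":0,"ax":0,"ay":0,"az":0},{"dx":-0.036,"dy":0,"dz":0,"ax":0,"ay":0,"az":0}]'
```

```text
time: 5.8
position: [0.6342, 0.1806, 0.1052]
ee_rot: [1.0, 0.001, -0.003, 0.002]
contact_force: [-0.2, -0.4, 0.4]
grip_width: 0.642
grip_force: 0.0
time: 6.3
position: [0.6019, 0.1834, 0.1104]
ee_rot: [1.0, 0.002, 0.003, -0.001]
contact_force: [2.2, 0.2, 2.1]
grip_width: 0.647
grip_force: 1.3
```

```bash
python3 -m creep '[{"dx":-0.006,"dy":0,"dz":0,"ax":0,"ay":0,"az":0},{"dx":-0.012,"dy":0,"dz":0,"ax":0,"ay":0,"az":0},{"dx":-0.018,"dy":0,"dz":0,"ax":0,"ay":0,"az":0},{"dx":-0.024,"dy":0,"dz":0,"ax":0,"ay":0,"az":0},{"dx":-0.030,"dy":0,"dz":0,"ax":0,"ay":0,"az":0}]'; python3 -m creep '[{"dx":-0.006,"dy":0,"dz":0,"ax":0,"ay":0,"az":0},{"dx":-0.012,"dy":0,"dz":0,"ax":0,"ay":0,"az":0},{"dx":-0.018,"dy":0,"dz":0,"ax":0,"ay":0,"az":0},{"dx":-0.024,"dy":0,"dz":0,"ax":0,"ay":0,"az":0},{"dx":-0.026,"dy":0,"dz":0,"ax":0,"ay":0,"az":0}]'; python3 -m creep '[{"dx":0,"dy":0,"dz":0.03,"ax":0,"ay":0,"az":0},{"dx":0,"dy":0,"dz":0.06,"ax":0,"ay":0,"az":0},{"dx":0,"dy":0,"dz":0.09,"ax":0,"ay":0,"az":0},{"dx":0,"dy":0,"dz":0.09,"ax":0,"ay":0,"az":0},{"dx":0,"dy":0,"dz":0.09,"ax":0,"ay":0,"az":0}]'
python3 - <<'E'
from h import *
c=env.capture("scene"); f=c["frame"];cv2.imwrite("pics/s4.png",cv2.resize(f[80:320,120:420],None,fx=2,fy=2))
E
```

```text
time: 6.8
position: [0.569, 0.1829, 0.1082]
ee_rot: [1.0, 0.002, -0.001, 0.0]
contact_force: [1.0, 0.4, -0.3]
grip_width: 0.644
grip_force: 0.5
time: 7.3
position: [0.5432, 0.183, 0.1085]
ee_rot: [1.0, 0.002, -0.001, 0.0]
contact_force: [0.1, 0.7, 0.7]
grip_width: 0.644
grip_force: 0.0
time: 7.8
position: [0.5444, 0.183, 0.1989]
ee_rot: [1.0, 0.002, 0.0, -0.0]
contact_force: [0.2, -0.2, 0.7]
grip_width: 0.643
grip_force: 0.0
```

View pics/s4.png

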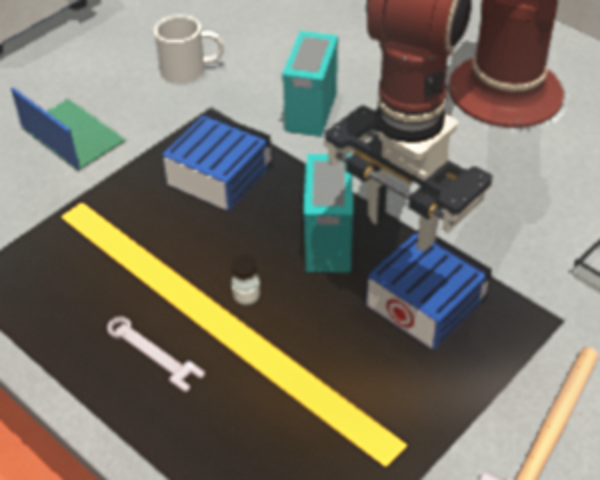

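The left crate lies with the red stamp showing (crop (400,313)), the jar and turquoise boxes are untouched. Next I measure the stamp and both lying crates.

```bash
cat > m.py <<'E'
from h import *
def red(y0=80):
    c=env.capture("scene"); f=c["frame"]; H,S,V=cv2.split(cv2.cvtColor(f,cv2.COLOR_BGR2HSV))
    m=((H<8)|(H>172))&(S>100)&(V>60); m[:150]=0; m[330:]=0; m[:,:270]=0; m[:,420:]=0
    L=[(s[4],ce.round(1),ray(c,[ce],.034).round(4)) for s,ce,_ in comps(m,8)]
    return L
def blues():
    c=env.capture("top"); f=c["frame"]; H,S,V=cv2.split(cv2.cvtColor(f,cv2.COLOR_BGR2HSV))
    b=(H>105)&(H<130)&(S>120)&(V>90); b[:,400:]=0; b[:,:190]=0
    for s,ce,m in comps(b,60):
        v,u=np.nonzero(m); P=ray(c,np.c_[u,v],.066)[:,:2]; r=cv2.minAreaRect(P.astype(np.float32))
        print("blue",s,np.round(r[0],4),np.round(cv2.boxPoints(r),3).tolist())
if __name__=="__main__":
    print(red()); blues()
E
python3 m.py
```

```text
[(np.int32(35), array([320.7, 236. ]), array([[0.5296, 0.1875, 0.034 ]])), (np.int32(36), array([319.1, 237.1]), array([[0.5352, 0.1866, 0.034 ]]))]
blue [ 337  208   43   39 1237] [ 0.4872 -0.2133] [[0.421999990940094, -0.16300000250339508], [0.4449999928474426, -0.2840000092983246], [0.5519999861717224, -0.2630000114440918], [0.5289999842643738, -0.14300000667572021]]
```

```bash
python3 -m creep '[{"dx":-0.035,"dy":0.002,"dz":0,"ax":0,"ay":0,"az":0},{"dx":-0.07,"dy":0.004,"dz":0,"ax":0,"ay":0,"az":0},{"dx":-0.105,"dy":0.006,"dz":0,"ax":0,"ay":0,"az":0},{"dx":-0.14,"dy":0.008,"dz":0,"ax":0,"ay":0,"az":0},{"dx":-0.158,"dy":0.01,"dz":0,"ax":0,"ay":0,"az":0}]';python3 -m creep '[{"dx":0,"dy":0,"dz":-0.03,"ax":0,"ay":0,"az":0},{"dx":0,"dy":0,"dz":-0.06,"ax":0,"ay":0,"az":0},{"dx":0,"dy":0,"dz":-0.09,"ax":0,"ay":0,"az":0},{"dx":0,"dy":0,"dz":-0.09,"ax":0,"ay":0,"az":0},{"dx":0,"dy":0,"dz":-0.09,"ax":0,"ay":0,"az":0}]'
```

```text
time: 8.45
position: [0.3824, 0.1925, 0.1975]
ee_rot: [1.0, 0.003, -0.002, 0.001]
contact_force: [-0.3, -0.5, 0.4]
grip_width: 0.645
grip_force: 0.0
time: 8.95
position: [0.386, 0.1927, 0.1082]
ee_rot: [1.0, 0.002, -0.001, 0.001]
contact_force: [-0.1, -0.5, 0.1]
grip_width: 0.645
grip_force: 0.0
```

```bash
python3 -m creep '[{"dx":0,"dy":0,"dz":-0.02,"ax":0,"ay":0,"az":0},{"dx":0,"dy":0,"dz":-0.04,"ax":0,"ay":0,"az":0},{"dx":0,"dy":0,"dz":-0.06,"ax":0,"ay":0,"az":0},{"dx":0,"dy":0,"dz":-0.08,"ax":0,"ay":0,"az":0},{"dx":0,"dy":0,"dz":-0.08,"ax":0,"ay":0,"az":0}]'
python3 -m creep '[{"dx":0.005,"dy":0,"dz":0,"ax":0,"ay":0,"az":0},{"dx":0.010,"dy":0,"dz":0,"ax":0,"ay":0,"az":0},{"dx":0.015,"dy":0,"dz":0,"ax":0,"ay":0,"az":0},{"dx":0.020,"dy":0,"dz":0,"ax":0,"ay":0,"az":0},{"dx":0.025,"dy":0,"dz":0,"ax":0,"ay":0,"az":0}]'; python3 m.py
```

```text
time: 9.45
position: [0.3863, 0.1929, 0.0282]
ee_rot: [1.0, 0.002, -0.001, 0.0]
contact_force: [-0.3, -0.5, 0.6]
grip_width: 0.647
grip_force: 0.0
time: 9.95
position: [0.4054, 0.1922, 0.0289]
ee_rot: [1.0, 0.003, -0.006, 0.001]
contact_force: [-9.7, 1.2, 7.4]
grip_width: 0.644
grip_force: 5.2
[(np.int32(230), array([358.5, 157.7]), array([[0.2062, 0.0822, 0.034 ]])), (np.int32(40), array([319.6, 235.7]), array([[0.5306, 0.1847, 0.034 ]])), (np.int32(28), array([318.6, 237.2]), array([[0.5365, 0.186 , 0.034 ]]))]
blue [ 337  208   43   39 1243] [ 0.4875 -0.2134] [[0.421999990940094, -0.164000004529953], [0.44600000977516174, -0.2840000092983246], [0.5529999732971191, -0.2630000114440918], [0.5289999842643738, -0.14300000667572021]]
blue [217 211  38  28 722] [0.495 0.186] [[0.4490000009536743, 0.2460000067949295], [0.45100000500679016, 0.125], [0.5410000085830688, 0.12600000202655792], [0.5389999747276306, 0.24699999392032623]]
```

```bash
python3 -m creep '[{"dx":0.008,"dy":0,"dz":0,"ax":0,"ay":0,"az":0},{"dx":0.016,"dy":0,"dz":0,"ax":0,"ay":0,"az":0},{"dx":0.024,"dy":0,"dz":0,"ax":0,"ay":0,"az":0},{"dx":0.032,"dy":0,"dz":0,"ax":0,"ay":0,"az":0},{"dx":0.040,"dy":0,"dz":0,"ax":0,"ay":0,"az":0}]'
python3 -m creep '[{"dx":0.008,"dy":0,"dz":0,"ax":0,"ay":0,"az":0},{"dx":0.016,"dy":0,"dz":0,"ax":0,"ay":0,"az":0},{"dx":0.024,"dy":0,"dz":0,"ax":0,"ay":0,"az":0},{"dx":0.032,"dy":0,"dz":0,"ax":0,"ay":0,"az":0},{"dx":0.040,"dy":0,"dz":0,"ax":0,"ay":0,"az":0}]'; python3 m.py
```

```text
time: 10.55
position: [0.45, 0.1926, 0.0287]
ee_rot: [1.0, 0.002, -0.002, 0.0]
contact_force: [-5.5, 0.4, 2.6]
grip_width: 0.651
grip_force: 2.8
time: 11.05
position: [0.4899, 0.1928, 0.0287]
ee_rot: [1.0, 0.002, -0.002, 0.0]
contact_force: [-4.1, -0.1, 0.7]
grip_width: 0.646
grip_force: 2.0
[(np.int32(97), array([346.8, 152.1]), array([[0.2095, 0.0393, 0.034 ]])), (np.int32(421), array([337.9, 169.1]), array([[0.2909, 0.0653, 0.034 ]])), (np.int32(83), array([298.8, 256.6]), array([[0.6203, 0.1876, 0.034 ]]))]
blue [218 186  37  25 507] [0.5833 0.1862] [[0.5429999828338623, 0.12600000202655792], [0.6240000128746033, 0.12600000202655792], [0.6240000128746033, 0.2460000067949295], [0.5429999828338623, 0.2460000067949295]]
blue [ 337  208   43   39 1242] [ 0.4875 -0.2135] [[0.421999990940094, -0.164000004529953], [0.44600000977516174, -0.2840000092983246], [0.5529999732971191, -0.2630000114440918], [0.5289999842643738, -0.14300000667572021]]
```

```bash
python3 -m creep '[{"dx":0.008,"dy":0,"dz":0,"ax":0,"ay":0,"az":0},{"dx":0.016,"dy":0,"dz":0,"ax":0,"ay":0,"az":0},{"dx":0.024,"dy":0,"dz":0,"ax":0,"ay":0,"az":0},{"dx":0.032,"dy":0,"dz":0,"ax":0,"ay":0,"az":0},{"dx":0.040,"dy":0,"dz":0,"ax":0,"ay":0,"az":0}]'
python3 -m creep '[{"dx":0.008,"dy":0,"dz":0,"ax":0,"ay":0,"az":0},{"dx":0.015,"dy":0,"dz":0,"ax":0,"ay":0,"az":0},{"dx":0.021,"dy":0,"dz":0,"ax":0,"ay":0,"az":0},{"dx":0.026,"dy":0,"dz":0,"ax":0,"ay":0,"az":0},{"dx":0.026,"dy":0,"dz":0,"ax":0,"ay":0,"az":0}]'; python3 m.py
```

```text
time: 11.65
position: [0.5311, 0.1929, 0.0285]
ee_rot: [1.0, 0.002, -0.001, 0.0]
contact_force: [-4.4, -0.3, 1.6]
grip_width: 0.643
grip_force: 2.2
time: 12.15
position: [0.5589, 0.193, 0.0286]
ee_rot: [1.0, 0.002, 0.001, -0.0]
contact_force: [-1.1, 0.1, -0.7]
grip_width: 0.646
grip_force: 0.8
[(np.int32(645), array([321.1, 158.5]), array([[ 0.2871, -0.0024,  0.034 ]])), (np.int32(437), array([318.7, 185. ]), array([[0.3828, 0.0639, 0.034 ]])), (np.int32(16), array([277.4, 267.4]), array([[0.6821, 0.1688, 0.034 ]])), (np.int32(35), array([280.3, 273.1]), array([[0.6904, 0.1857, 0.034 ]])), (np.int32(14), array([286.4, 276.7]), array([[0.6886, 0.2045, 0.034 ]]))]
blue [235 169  20  22 339] [0.649  0.1569] [[0.609000027179718, 0.18299999833106995], [0.6159999966621399, 0.12200000137090683], [0.6890000104904175, 0.13099999725818634], [0.6819999814033508, 0.19200000166893005]]
blue [ 337  208   43   39 1238] [ 0.4875 -0.2134] [[0.421999990940094, -0.164000004529953], [0.44600000977516174, -0.2840000092983246], [0.5529999732971191, -0.2630000114440918], [0.5289999842643738, -0.14300000667572021]]
```

Stamp at x ≈ 0.689 against the line's 0.688, which is on target. I back the fingers off, raise, and check.

```bash
python3 -m creep '[{"dx":-0.01,"dy":0,"dz":0,"ax":0,"ay":0,"az":0},{"dx":-0.03,"dy":0,"dz":0,"ax":0,"ay":0,"az":0},{"dx":-0.05,"dy":0,"dz":0.02,"ax":0,"ay":0,"az":0},{"dx":-0.06,"dy":0,"dz":0.06,"ax":0,"ay":0,"az":0},{"dx":-0.07,"dy":0,"dz":0.1,"ax":0,"ay":0,"az":0}]'
python3 -m creep '[{"dx":-0.02,"dy":0,"dz":0.03,"ax":0,"ay":0,"az":0},{"dx":-0.04,"dy":0,"dz":0.06,"ax":0,"ay":0,"az":0},{"dx":-0.06,"dy":0,"dz":0.08,"ax":0,"ay":0,"az":0},{"dx":-0.06,"dy":0,"dz":0.08,"ax":0,"ay":0,"az":0},{"dx":-0.06,"dy":0,"dz":0.08,"ax":0,"ay":0,"az":0}]'; python3 m.py
python3 - <<'E'
from h import *
c=env.capture("scene"); f=c["frame"];cv2.imwrite("pics/s5.png",cv2.resize(f[80:340,100:440],None,fx=2,fy=2))
E
```

```text
time: 12.75
position: [0.487, 0.1931, 0.1298]
ee_rot: [1.0, 0.002, 0.001, -0.0]
contact_force: [1.0, 0.7, 0.6]
grip_width: 0.647
grip_force: 0.0
time: 13.25
position: [0.4281, 0.1932, 0.2092]
ee_rot: [1.0, 0.002, 0.002, -0.001]
contact_force: [-0.5, -0.1, -0.9]
grip_width: 0.648
grip_force: 0.0
[(np.int32(15), array([277.1, 267.3]), array([[0.6824, 0.168 , 0.034 ]])), (np.int32(35), array([280.4, 273. ]), array([[0.6901, 0.1858, 0.034 ]])), (np.int32(12), array([286.1, 276.6]), array([[0.6888, 0.2037, 0.034 ]]))]
blue [ 218  169   37   30 1078] [0.6329 0.1868] [[0.5830000042915344, 0.12600000202655792], [0.6830000281333923, 0.12600000202655792], [0.6830000281333923, 0.24699999392032623], [0.5830000042915344, 0.24699999392032623]]
blue [ 337  208   43   39 1235] [ 0.4871 -0.2134] [[0.421999990940094, -0.16300000250339508], [0.4449999928474426, -0.2840000092983246], [0.5519999861717224, -0.2630000114440918], [0.5289999842643738, -0.14300000667572021]]
```

View pics/s5.png

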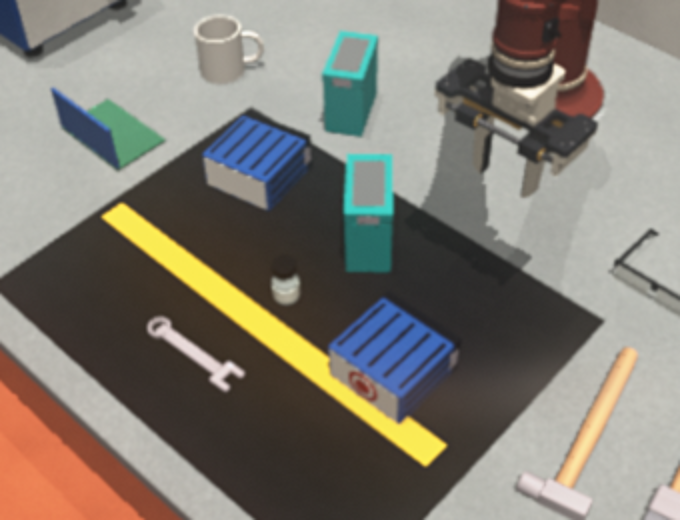

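The stamped crate stands with its underside at mid-band (crop (362,385)), the plain crate lies well short of the line at (258,165), and everything else is in place with the hand clear.

```bash
python3 -c "
from workcell import env
print(env.finish_job())"
```

```text
the job is handed in; nothing more can be done
None
```

I handed the job in, but it returned no verdict: both crates lie on their near faces, the stamped (left) one with its underside at x ≈ 0.683–0.689 m against the line's centre at 0.688, the plain one short of the line, nothing else visibly moved and the hand clear.

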